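Test a freewheel turntable and index the tablet box to its pointer

ROBOT

A 7-joint arm with a two-finger parallel gripper is mounted at the origin on a cart in front of the work surface, level with it; the furniture and walls round the work are solid. World frame = base frame: x ahead of the robot, y to its left, z up, the work surface at z = 0. Lengths are in m, angles in rad, forces in N, time in s.
With the tool pointing down it reaches from about 0.4 to 0.85 m from the base axis. Payload 6.9 kg.
Tool frame: the origin (TCP) lies midway between the tips of the shut fingers; the grasp point (between the pads) lies behind it (ctrl.pinch_z is the z of the grasp point in the tool frame, in m); z points along the fingers, y is the line along which they close (so a half turn about z gives the same grasp; the last joint's range is limited). The gripper opens to 85 mm and grips with 20 to 120 N. Pads are 22 mm wide; open, the fingers measure 114 mm over their backs; the gripper's body (76 mm by 85 mm) begins 54 mm behind the grasp point. The pads swing forward as they close: fully open they stand 13 mm farther back than shut.
Start: joints at [-1.054, 0.507, -0.238, 1.5, 0.126, 1.149, -0.155], TCP at [0.25, 0.573, 0.231] pointing down, gripper open.
Joint ranges: [-3.08, 3.08], [-0.24, 2.05], [-1.43, 1.35], [0, 2.5], [-1.52, 4.66], [0.17, 1.96], [-2.89, 2.89]. Speed limits (rad/s): [2.39, 2.39, 3.14, 3.14, 3.14, 3.14, 3.14].

INTERFACE

Orientations are given as a unit quaternion [w, x, y, z].
In Python, from station import ctrl, get_state, vision, ticket, models gives the robot as it stands. Calls block until the motion is done:
- ctrl.movep(position, orientation): joint-space move of the TCP to a pose.
- ctrl.movel(position, frame=None, max_speed=0.15): straight line of the TCP; frame=None keeps the orientation; max_speed is the mean speed in m/s.
- ctrl.set_joints(angles): joint-space move.
- ctrl.ungrasp() and ctrl.close_gripper(force=None): open the fingers fully, or close them until they stop; force is the grip in N (None keeps the last).
- ctrl.pause(seconds).
- ctrl.ik(position, orientation): joint angles nearest the present ones, or None.
- get_state(): the state.
- vision.grab_frame(name): name is "side" or "top" or "wrist"; returns (picture, depth): 400x640x3 uint8, blue, green, red; 400x640 float32, m along the optical axis (not along the pixel's ray), 0 where there is no reading.
- vision.camera_info(name): a dict with "mtx" (3x3 intrinsics, pixels), "R" (3x3) and "t" (3): a world point X has camera coordinates R X + t; the wrist camera has in their place "hand_eye" (4x4, takes a point from camera to tool coordinates, whose origin is the TCP and whose axes are the flange's). Camera axes: x right, y down, z forward; pixel columns grow to the right and rows downward; lengths in m; the calibration is good to about 2 mm. A picture is of the moment at which its call begins: read the wrist's pose just before it. camera_info takes no time and is no camera call.
A pose or a line that the arm cannot do raises ctrl.Unreachable and nothing moves.
- ticket.close_job(): hands the job in; it is judged then, once.
Trained networks look in the newest picture that a camera, given by its name, has taken for a name from the list of things; names that differ only in an ending like _2 or _b are one class to them, and where a whole thing is asked for, a point or a joint stands for the part that bears it (a point fixed in the world has none). Each returns a list of dicts, best first, with "p" (0 to 1); they miss things now and then, are a little off and sometimes report something else, mostly with a low value. They report only what shows in the picture. A call takes as long as a camera call.
- models.recognise(camera, target): "point" ([column, row] in pixels, amid what is visible of it).
- models.masks_of(camera, target): "mask" (400x640 bool, what is visible of it) and "point" ([column, row] in pixels, amid what is visible of it).
The state is a dict: "time": time; "qpos": joint angles; "qd": joint speeds; "tau": joint torques, N m; "tcp_pos": TCP position; "eef_rot": TCP orientation; "contact_force": force on the tool from outside, world axes, zero at the start; "wrist_torque": the same for the moment, N m; "width": finger opening in m; "gripper_force": force on a finger pad.
Only numpy, scipy, OpenCV 4.12 (cv2) and the standard library are available. Lean on these libraries where they do the work, as an engineer would, in place of code of your own. Each camera call takes 0.05 s, during which the arm holds its last target. There are 200 camera calls.

TASK

Check the freewheel of the round dispensing turntable and then use it, working only the lugged black thumbwheel in the window at the front of its housing and never touching the turntable or what it carries. First roll the thumbwheel anticlockwise (seen from above) by at least an eighth of a turn, which must leave the turntable standing; then roll it clockwise, in as many strokes as it takes, so that it grips and carries the turntable round until the middle of the small tablet box points at the fixed arrow on the housing's front lip, and leave it there. The bottles, jar, tins and stapler standing round it must be left as they are.

Things in the scene. Friction and masses are not known exactly. Their poses are not given: they have to be found in the camera images.
- housing: Fixed round grey housing, 270 mm across, 56 mm high, yaw varies; origin: centre of its underside, on the vertical axis of wheel and turntable. Front = its -x side; z up. Bearing p: angle about this axis from the front, clockwise from above positive; a point at radius r lies at (-r cos p, r sin p). Flat base 12 mm high out to r 135.
- window (a point): Middle of the front window in the cover (r 80 to 130 mm, top at 56 mm) over the wheel: bearing 0, r 106 mm, 30 mm above the desk. The window is open above and in front from bearing -55 to +55 degrees; round posts of 4 mm radius stand at its ends at r 127 mm. A small flat steel arrow, at most 16 mm high, lies on the base lip at bearing 0, r 118 to 135 mm.
- wheel (a joint): Angle of the black thumbwheel, rad, clockwise from above positive; starts at 0 to 0.3; turns without end, stays where left; 0.5 to 3 N at the rim moves it. A hidden 16-tooth ratchet joins it to the turntable: clockwise, after up to 0.4 rad of lost motion, it grips and carries the turntable; anticlockwise it runs loose and the turntable stands still.
- wheel_gap (a point): Point on the thumbwheel in the middle of one gap between lugs (at bearing = wheel angle), r 106 mm, 30 mm above the desk. The disc has radius 118 mm, top face 26 mm above the desk, and ten upright lugs 36 degrees apart, each 12 mm thick along the rim, r 92 to 116 mm, tops at 46 mm; gaps are about 53 mm wide: closed fingertips go in from above and push a lug along the rim.
- turntable (a joint): Angle of the turntable about the same axis, rad, clockwise from above positive; 0 (or a full turn more) when the tablet box points at the arrow; starts between -3.3 and -1.2. Aluminium disc of radius 76 mm, top 63 mm above the desk; friction holds it, it does not coast. Fixed on it: the tablet box, across from it a flat blister strip 40 x 96 x 6 mm, between them two 30 mm bottle caps.
- tablet_box: Small tablet carton clipped to the turntable, 36 mm radially, 70 mm along the rim, 21 mm high (top 84 mm above the desk); origin: centre of its underside, 42 mm from the axis.
- box_front (a point): Point at the turntable's edge, level with its top, 75 mm from the axis, straight out from the middle of the tablet box.
- pointer (a point): Fixed point 75 mm from the axis at bearing 0 (the arrow's direction), 63 mm above the desk: where box_front has to come.
- clear_bottle: Loose clear bottle with a white cap, 49 mm wide, 150 mm high, standing at the housing's left; origin: centre of its underside.
- white_jar: Loose white jar, 49 mm wide, 88 mm high, standing beside the housing on its right; origin: centre of its underside.
- brown_bottle: Loose small brown bottle, 31 mm wide, 82 mm high, standing on the housing's right, before or behind the jar; origin: centre of its underside.
- tins: Loose dark stack of round tins, 61 mm wide and high, behind at the right; origin: centre of its underside.
- stapler_1: Loose stapler, 34 x 126 x 40 mm, lying left of the window; origin: centre of its underside, long axis y.

How it is judged:
By the outcome, as a careful person would: the job done as asked, in the order asked, and still so for the second after the job is handed in, with the robot touching nothing.
It also fails if it takes over 64 s, if anything falls off the work surface, if the arm or the gripper's body presses on something with over 40 N, if the wrist force passes 120 N, or if a joint passes its speed limit or range.

## Working session

There is one attempt and no reset: what is moved stays moved. The work goes in short steps, each a Python script; the robot and the scene stay as the last script left them, time stands still between calls to the robot, and variables do not carry over. Pictures are saved under pics/ and viewed, at most 10 in all, crops included, and the job is handed in when it is done.

```bash
ls; mkdir -p pics
python3 - <<'E'
from station import ctrl,get_state,vision,models
import cv2,numpy as np
s=get_state();print(s['time'],s['tcp_pos'],s['eef_rot'],s['width'],ctrl.pinch_z)
ims=[]
for c in ['top','side']:
    p,d=vision.grab_frame(c);cv2.imwrite(f'pics/{c}0.png',p);np.save(f'pics/{c}0d.npy',d)
    i=vision.camera_info(c);print(c,np.round(i['mtx'],1).tolist(),np.round(i['R'],3).tolist(),np.round(i['t'],3).tolist())
    for n in ['housing','wheel','wheel_gap','turntable','tablet_box','box_front','clear_bottle','white_jar','brown_bottle','tins','stapler_1']:
        r=models.recognise(c,n);print(n,[(np.round(x['point'],1).tolist(),round(x['p'],2)) for x in r[:3]])
print(get_state()['time'])
E
```

```text
pics
0.0 [0.24947734 0.57251899 0.23042186] [-1.57935071e-04  2.03952417e-01  9.78980412e-01 -8.60376171e-04] 0.0849676405355532 -0.0187
top [[465.1, 0.0, 320.0], [0.0, 465.1, 199.1], [0.0, 0.0, 1.0]] [[-0.019, -1.0, 0.011], [-0.99, 0.017, -0.139], [0.139, -0.014, -0.99]] [0.008, 0.612, 1.231]
housing [([344.7, 210.8], 0.79)]
wheel [([347.2, 238.7], 0.88)]
wheel_gap [([344.6, 238.9], 0.88)]
turntable []
tablet_box [([347.0, 190.3], 0.79)]
box_front [([344.7, 205.9], 0.94)]
clear_bottle [([263.7, 210.7], 0.88)]
white_jar [([414.4, 188.0], 0.78)]
brown_bottle [([343.2, 208.1], 0.55), ([417.5, 243.8], 0.47), ([342.4, 203.5], 0.3)]
tins [([403.2, 152.9], 0.86), ([269.3, 260.5], 0.25)]
stapler_1 [([269.3, 258.8], 0.74)]
side [[456.6, 0.0, 319.9], [0.0, 456.6, 200.8], [0.0, 0.0, 1.0]] [[0.95, -0.312, -0.009], [-0.215, -0.632, -0.744], [0.227, 0.709, -0.668]] [-0.547, 0.181, 0.96]
housing [([336.1, 235.2], 0.77)]
wheel [([304.3, 249.7], 0.94)]
wheel_gap [([299.0, 249.4], 0.75)]
turntable [([332.5, 225.7], 0.7)]
tablet_box [([351.7, 211.6], 0.87)]
box_front [([335.1, 224.8], 0.8)]
clear_bottle [([306.1, 168.9], 0.7)]
white_jar [([391.8, 290.0], 0.94), ([333.3, 240.1], 0.56), ([321.0, 314.4], 0.43)]
brown_bottle [([320.3, 313.8], 0.87), ([333.5, 239.7], 0.46)]
tins [([432.8, 273.8], 0.63)]
stapler_1 [([259.0, 194.5], 0.86)]
1.2
```

Run:
```python
import cv2
a=cv2.imread('pics/top0.png')[120:300,220:460];b=cv2.imread('pics/side0.png')[130:340,220:480]
cv2.imwrite('pics/a.png',cv2.resize(a,None,fx=3.3,fy=3.3,interpolation=cv2.INTER_CUBIC))
cv2.imwrite('pics/b.png',cv2.resize(b,None,fx=2.8,fy=2.8,interpolation=cv2.INTER_CUBIC))
```

```text
(no output)
```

View pics/a.png

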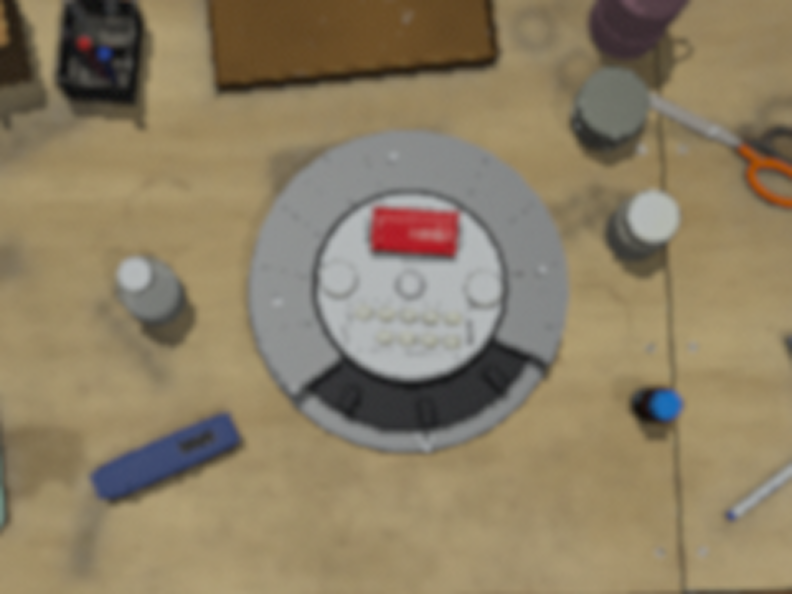

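View pics/b.png

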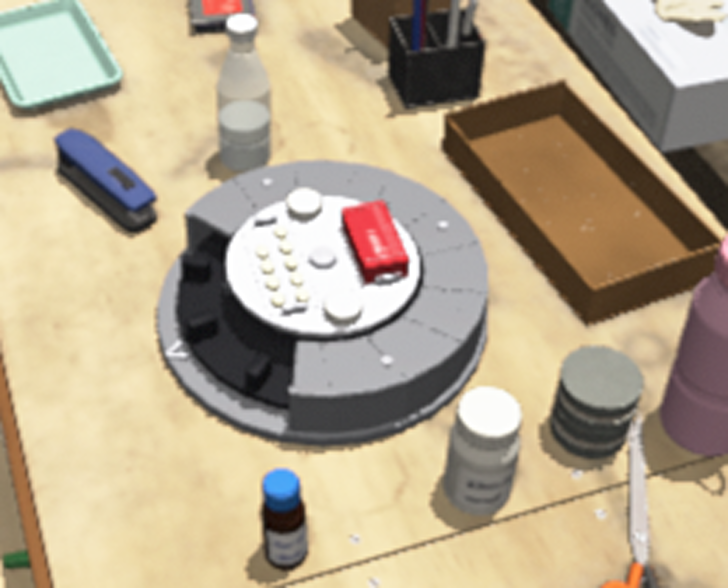

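```bash
cat > h.py <<'E'
from station import ctrl,get_state,vision,models,ticket
import cv2,numpy as np
from scipy.spatial.transform import Rotation as Ro
def cam(c,s=None):
    i=vision.camera_info(c);K=np.array(i['mtx'])
    if c!='wrist': return K,np.array(i['R']),np.array(i['t'])
    q=s['eef_rot'];T=np.eye(4);T[:3,:3]=Ro.from_quat([q[1],q[2],q[3],q[0]]).as_matrix();T[:3,3]=s['tcp_pos']
    W=np.linalg.inv(T@np.array(i['hand_eye']));return K,W[:3,:3],W[:3,3]
def toplane(px,z,C):
    K,R,t=C;px=np.atleast_2d(px).astype(float)
    d=(R.T@np.linalg.inv(K)@np.c_[px,np.ones(len(px))].T).T;o=-R.T@t
    return o+d*((z-o[2])/d[:,2])[:,None]
def proj(X,C):
    K,R,t=C;p=(K@(R@np.atleast_2d(X).T+t[:,None])).T;return p[:,:2]/p[:,2:]
E
python3 - <<'E'
from h import *
for c in ['top','side']:
    p=cv2.imread(f'pics/{c}0.png');C=cam(c)
    hsv=cv2.cvtColor(p,cv2.COLOR_BGR2HSV)
    red=((hsv[...,0]<8)|(hsv[...,0]>172))&(hsv[...,1]>170)&(hsv[...,2]>80)
    n,l,st,ce=cv2.connectedComponentsWithStats(red.astype(np.uint8))
    for k in range(1,n):
        if st[k,4]>150 : print(c,'red',st[k],toplane(ce[k],.084,C).round(4), toplane(ce[k],.075,C).round(4))
    g=cv2.cvtColor(p,cv2.COLOR_BGR2GRAY)
print('arrow',toplane([220+426/3.3,120+440/3.3],.014,cam('top')),toplane([220+175/2.8,130+350/2.8],.014,cam('side')))
for z in(.063,.066):print('hub',z,toplane([220+411/3.3,120+285/3.3],z,cam('top')),toplane([220+323/2.8,130+258/2.8],z,cam('side')))
i=vision.camera_info('wrist');print(i['hand_eye'],i['mtx'])
E
```

```text
top red [473 113  23  17 160] [[ 0.811  -0.4427  0.084 ]] [[ 0.8138 -0.4461  0.075 ]]
top red [465 128  43  29 407] [[ 0.7495 -0.4439  0.084 ]] [[ 0.7518 -0.4472  0.075 ]]
top red [333 184  24  13 181] [[ 0.6282 -0.063   0.084 ]] [[ 0.6296 -0.0635  0.075 ]]
top red [165 188  26  14 199] [[0.625  0.3747 0.084 ]] [[0.6264 0.3774 0.075 ]]
side red [343 204  22  26 219] [[ 0.6234 -0.0763  0.084 ]] [[ 0.6271 -0.0677  0.075 ]]
side red [ 492  349   73   51 1636] [[ 0.7465 -0.498   0.084 ]] [[ 0.7518 -0.4948  0.075 ]]
arrow [[ 0.46408132 -0.08046186  0.014     ]] [[ 0.4650004  -0.07583345  0.014     ]]
hub 0.063 [[ 0.58871232 -0.06809196  0.063     ]] [[ 0.59207548 -0.06298645  0.063     ]]
hub 0.066 [[ 0.58834267 -0.06789191  0.066     ]] [[ 0.59101424 -0.06584051  0.066     ]]
[[ 3.02495806e-04 -9.49049766e-01 -3.15126087e-01  8.17470601e-02]
 [ 9.99999065e-01  7.07295202e-04 -1.17020722e-03 -4.70030715e-04]
 [ 1.33347206e-03 -3.15125439e-01  9.49049092e-01 -1.42590138e-01]
 [ 0.00000000e+00  0.00000000e+00  0.00000000e+00  1.00000000e+00]] [[326.58519027   0.         318.60640577]
 [  0.         326.58519027 204.60569288]
 [  0.           0.           1.        ]]
```

```bash
cat >> h.py <<'E'
CX,CY,YAW=0.589,-0.067,0.09
def pose(p,r,z):
    a=YAW+np.pi-p
    return [CX+r*np.cos(a),CY+r*np.sin(a),z],[0,np.cos(a/2),np.sin(a/2),0]
def shot(name):
    s=get_state();im,d=vision.grab_frame('wrist');cv2.imwrite(f'pics/{name}.png',im)
    np.savez(f'pics/{name}.npz',d=d,pos=s['tcp_pos'],q=s['eef_rot']);return im,d,cam('wrist',s)
E
python3 - <<'E'
from h import *
for b in (-44,-20,0,20,44):
    for z in(.032,.08): print(b,z,ctrl.ik(*pose(np.radians(b),.106,z)))
ctrl.close_gripper(60)
ctrl.movep(*pose(0,.05,.21))
im,d,C=shot('w1');cv2.imwrite('pics/w1v.png',cv2.resize(im,(800,500)))
for n in ['wheel','wheel_gap','turntable','tablet_box','box_front']:
    r=models.recognise('wrist',n);print(n,[(np.round(x['point'],1).tolist(),round(x['p'],2)) for x in r[:3]])
s=get_state();print(s['time'],s['width'],s['tcp_pos'],proj([CX,CY,.063],C))
E
```

```text
-44 0.032 [ 0.44834554  0.63584006 -0.33376445  1.95594978  0.34887592  0.60543073
  2.31439783]
-44 0.08 [ 0.42214297  0.55796431 -0.2885768   1.91639417  0.23612229  0.69985214
  2.42215979]
-20 0.032 [ 0.32273778  0.59171423 -0.21993059  2.04695138  0.24430314  0.52716966
  1.93695052]
-20 0.08 [ 0.29141883  0.51075067 -0.16964761  2.00586752  0.13944152  0.6357707
  2.04049239]
0 0.032 [ 0.22930873  0.57418931 -0.18019895  2.08882221  0.20642192  0.49491647
  1.5560879 ]
0 0.08 [ 0.19051908  0.49098335 -0.12018829  2.04693809  0.0989883   0.60897611
  1.66393131]
20 0.032 [ 0.11828351  0.57094202 -0.12756159  2.09254443  0.14763646  0.48631497
  1.19178822]
20 0.08 [ 0.09341861  0.48892959 -0.08888225  2.05041295  0.07335208  0.60514755
  1.26627397]
44 0.032 [-0.02634406  0.58689826 -0.03116383  2.04646052  0.03543426  0.50872487
  0.80960571]
44 0.08 [-0.04027159  0.50910357 -0.01022129  2.0052118   0.00848721  0.62731663
  0.83678339]
wheel [([315.0, 152.2], 0.83)]
wheel_gap [([318.5, 154.3], 0.96)]
turntable [([316.6, 224.6], 0.62)]
tablet_box [([316.1, 204.3], 0.66), ([280.2, 277.9], 0.58)]
box_front [([316.3, 223.6], 0.91)]
4.775 0.00010115800437824764 [ 0.53924466 -0.07116512  0.20997294] [[317.77500621 239.49003292]]
```

View pics/w1v.png

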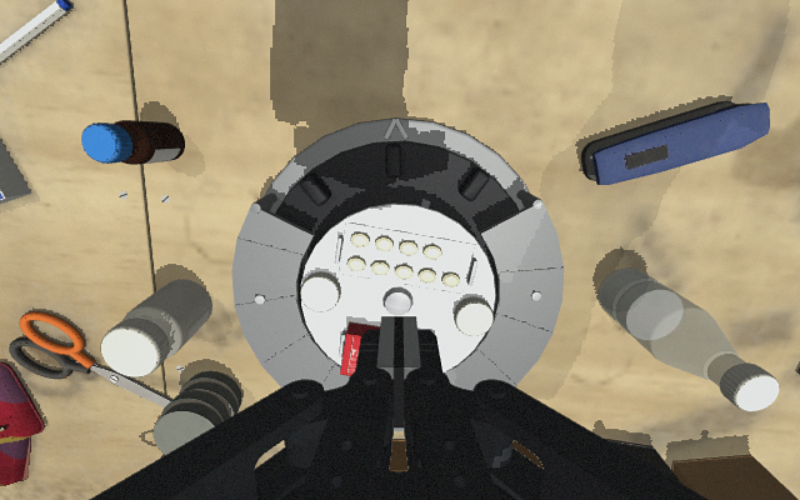

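```bash
cat >> h.py <<'E'
def br(px,z,C):
    X=toplane(np.array(px)*.8,z,C)  # px in 800x500 view
    v=X[:,:2]-[CX,CY];a=np.arctan2(v[:,1],v[:,0])
    return X.round(4).tolist(),(np.degrees((YAW+np.pi-a+np.pi)%(2*np.pi)-np.pi)).round(2),np.hypot(*v.T).round(4)
E
python3 - <<'E'
from h import *
f=np.load('pics/w1.npz');C=cam('wrist',dict(tcp_pos=f['pos'],eef_rot=f['q']))
print('hub',br([[398,297]],.067,C))
print('arrow',br([[397,122],[397,136]],.014,C))
print('posts',br([[258,205],[538,204]],.056,C))
print('dots',br([[260,299],[537,296]],.057,C))
print('caps',br([[321,289],[474,314]],.073,C))
print('lugs',br([[313,187],[393,148],[476,177]],.046,C))
E
```

```text
hub ([[0.5852, -0.0667, 0.067]], array([9.08]), array([0.0038]))
arrow ([[0.4592, -0.0792, 0.014], [0.4697, -0.0782, 0.014]], array([-0.2 , -0.22]), array([0.1304, 0.1198]))
posts ([[0.5261, -0.1756, 0.056], [0.5065, 0.0292, 0.056]], array([-54.76,  54.55]), array([0.1254, 0.1268]))
dots ([[0.6014, -0.1749, 0.057], [0.5787, 0.0427, 0.057]], array([-91.4 ,  89.79]), array([0.1086, 0.1102]))
caps ([[0.5813, -0.1244, 0.073], [0.5912, -0.0084, 0.073]], array([-77.22,  97.28]), array([0.0579, 0.0586]))
lugs ([[0.5109, -0.1376, 0.046], [0.4772, -0.0803, 0.046], [0.4924, -0.0171, 0.046]], array([-36.95,  -1.65,  32.49]), array([0.1052, 0.1126, 0.1088]))
```

```bash
cat >> h.py <<'E'
D=np.radians; R0,ZI,ZH=.106,.032,.105
def go(b,z,r=R0,v=.1):
    p,q=pose(D(b),r,z);ctrl.movel(p,q,max_speed=v)
def push(b0,b1,v=.08,step=12):
    n=max(1,int(np.ceil(abs(b1-b0)/step)))
    F=[]
    for b in np.linspace(b0,b1,n+1)[1:]:
        go(b,ZI,v=v);F.append(np.round(get_state()['contact_force'],1).tolist())
    print('push',b0,b1,'t',get_state()['time'],F)
def hop(b0,b1):   # lift at b0, travel, descend at b1
    go(b0,ZH,v=.2)
    if abs(b1-b0)>30: go((b0+b1)/2,ZH,.115,v=.25)
    go(b1,ZH,v=.25);go(b1,ZI,v=.12);print('in',b1,'t',get_state()['time'],np.round(get_state()['contact_force'],1))
def look(name):   # from wherever the tool stands, raised
    ctrl.movep(*pose(0,.05,.21));im,d,C=shot(name);cv2.imwrite(f'pics/{name}v.png',cv2.resize(im,(800,500)));print(get_state()['time']);return im,d,C
E
python3 - <<'E'
from h import *
ctrl.movep(*pose(D(16),.106,ZH));go(16,ZI,v=.1)
print(get_state()['time'],get_state()['contact_force'])
push(16,-34)
go(-32,ZI);hop(-32,36+2)
push(38,2)
go(4,ZI)
go(4,ZH,v=.2)
look('w2')
E
```

```text
6.2083 [ 0.17973067 -0.24411743  0.29795653]
push 16 -34 t 8.125 [[0.0, 0.7, -0.6], [-0.4, 0.2, 0.5], [-0.1, 0.6, -0.5], [-0.9, 0.5, -0.8], [0.2, 0.7, 0.6]]
in 38 t 11.1667 [-0.5 -0.7 -0.2]
push 38 2 t 12.4417 [[0.3, -0.6, 0.8], [-0.1, 0.1, -0.3], [0.5, -0.2, 0.2]]
13.8083
```

View pics/w2v.png

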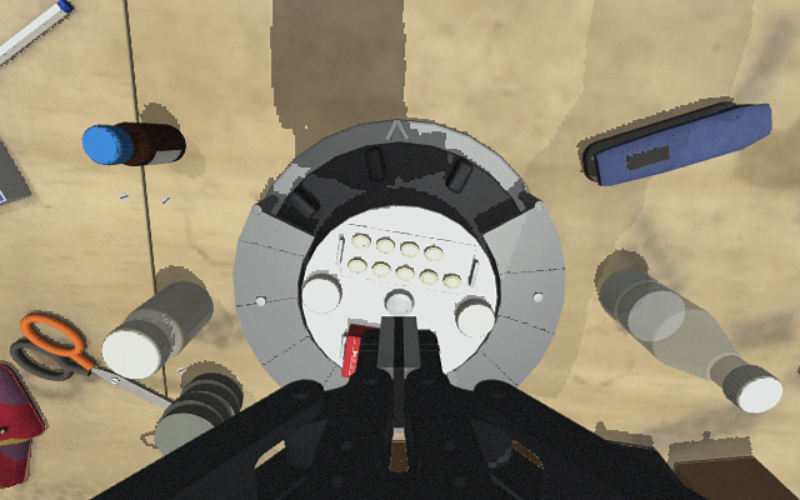

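Run:
```python
from h import *
ctrl.movep(*pose(D(-28),.106,ZH));go(-28,ZI,v=.1)
push(-28,38); go(36,ZI)
hop(36,-36)
push(-36,38); go(36,ZI)
go(36,ZH,v=.2)
look('w3')
```

```text
push -28 38 t 17.6583 [[-0.3, -0.6, 0.8], [-0.0, -0.3, 0.3], [0.4, 0.2, 0.6], [-0.2, -0.3, 0.4], [-0.2, 0.3, 0.1], [-0.0, -1.2, 0.0]]
in -36 t 20.7333 [-0.8  0.4 -0.1]
push -36 38 t 23.475 [[0.2, -0.3, -0.8], [0.5, 0.4, 0.4], [0.4, -0.9, 0.2], [-0.4, -0.8, 0.2], [-0.3, 0.4, -0.9], [-0.5, -0.3, 0.3], [-0.4, 0.1, -0.9]]
24.9
```

View pics/w3v.png

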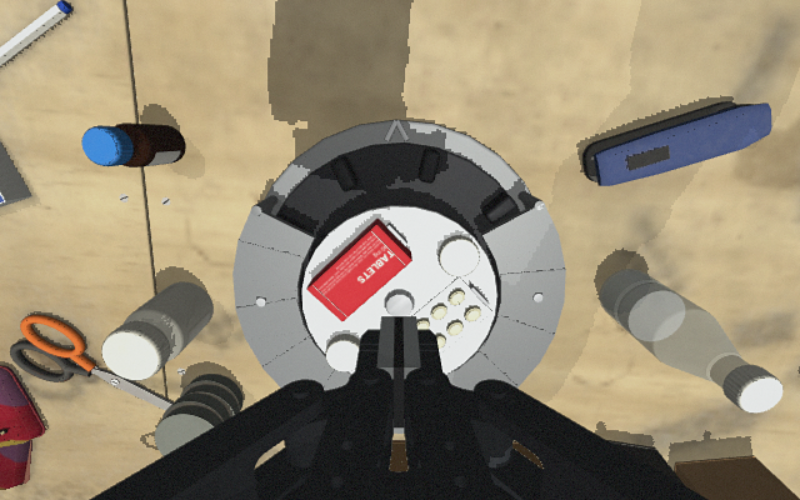

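```bash
cat >> h.py <<'E'
def boxang(im,C,name=None):
    # rectify plane z=.084 to housing frame, 0.25 mm/px; u = left(+bearing90), v = front
    n=800;s=.00025;f=np.array([np.cos(YAW+np.pi),np.sin(YAW+np.pi),0]);l=np.array([np.cos(YAW+np.pi/2),np.sin(YAW+np.pi/2),0])
    o=np.array([CX,CY,.084]);H=n//2
    W=[o+l*a*.1+f*b*.1 for a,b in((-1,1),(1,1),(1,-1),(-1,-1))]
    M=cv2.getPerspectiveTransform(proj(W,C).astype(np.float32),np.float32([[0,0],[n,0],[n,n],[0,n]]))
    w=cv2.warpPerspective(im,M,(n,n),flags=cv2.INTER_CUBIC)
    hsv=cv2.cvtColor(w,cv2.COLOR_BGR2HSV)
    out=[]
    for vmin in(60,150,170):
        m=(((hsv[...,0]<10)|(hsv[...,0]>170))&(hsv[...,1]>120)&(hsv[...,2]>vmin)).astype(np.uint8)
        m=cv2.morphologyEx(m,cv2.MORPH_CLOSE,np.ones((41,41)));m=cv2.morphologyEx(m,cv2.MORPH_OPEN,np.ones((15,15)))
        cs,_=cv2.findContours(m,cv2.RETR_EXTERNAL,cv2.CHAIN_APPROX_NONE);c=max(cs,key=cv2.contourArea)
        (x,y),(a,b),_=rc=cv2.minAreaRect(c);P=cv2.boxPoints(rc)
        e=P[1]-P[0];g=P[2]-P[1];e=e if np.hypot(*e)>np.hypot(*g) else g
        e=e*np.sign(e[0]);ax=np.degrees(np.arctan2(e[1],e[0]))   # 0 when tangential at front
        cb=np.degrees(np.arctan2(x-H,H-y))
        print(vmin,'long-edge bearing %.2f centre bearing %.2f r %.1f size %.1f %.1f'%(ax,cb,np.hypot(x-H,y-H)*s*1e3,a*s*1e3,b*s*1e3))
        if name and vmin==150: cv2.drawContours(w,[P.astype(int)],0,(0,255,0),1)
    cv2.line(w,(H,0),(H,n),(255,0,0),1)
    if name: cv2.imwrite(f'pics/{name}.png',cv2.resize(w,(600,600)))
E
python3 - <<'E'
from h import *
f=np.load('pics/w3.npz');C=cam('wrist',dict(tcp_pos=f['pos'],eef_rot=f['q']))
boxang(cv2.imread('pics/w3.png'),C,'r3')
print('lugs',br([[346,156],[430,151],[507,198]],.046,C))
E
```

```text
60 long-edge bearing -43.00 centre bearing -40.78 r 42.7 size 37.8 72.4
150 long-edge bearing -43.00 centre bearing -42.99 r 41.5 size 35.4 69.1
170 long-edge bearing -43.03 centre bearing -43.08 r 41.4 size 35.2 69.0
lugs ([[0.4846, -0.1148, 0.046], [0.4757, -0.0542, 0.046], [0.5047, 0.0074, 0.046]], array([-19.45,  11.62,  46.62]), array([0.1148, 0.114 , 0.1124]))
```

View pics/r3.png

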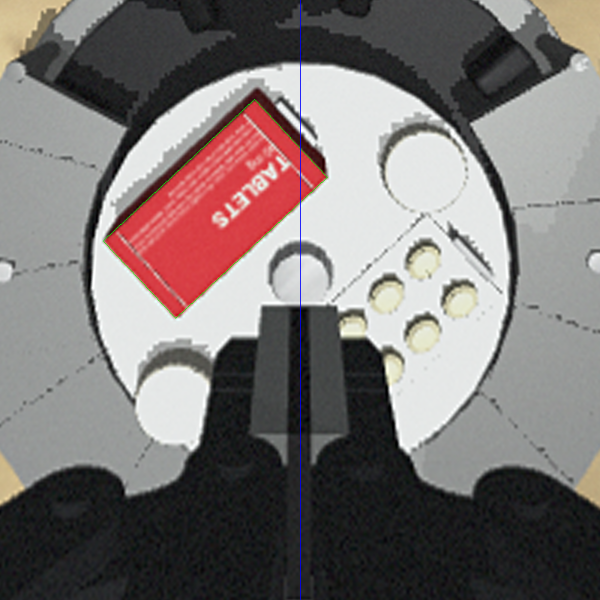

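Run:
```python
from h import *
ctrl.movep(*pose(D(-36),.106,ZH));go(-36,ZI,v=.1)
push(-36,4,v=.06); go(2,ZI)
go(2,ZH,v=.2)
im,d,C=look('w4');boxang(im,C,'r4')
```

```text
push -36 4 t 28.3083 [[0.2, -0.2, 0.4], [0.9, -0.6, -0.1], [-0.1, -0.3, 0.6], [0.1, -0.0, -0.6]]
29.675
60 long-edge bearing -4.57 centre bearing -4.34 r 43.8 size 40.0 69.4
150 long-edge bearing -4.68 centre bearing -4.40 r 41.5 size 35.4 69.2
170 long-edge bearing -4.62 centre bearing -4.45 r 41.4 size 35.2 69.2
```

Run:
```python
from h import *
ctrl.movep(*pose(D(2),.106,ZH));go(2,ZI,v=.1)
push(2,8.2,v=.03); go(6,ZI)
go(6,ZH,v=.2)
im,d,C=look('w5');boxang(im,C,'r5')
```

```text
push 2 8.2 t 31.6417 [[0.4, 0.2, 0.2]]
33.0083
60 long-edge bearing -0.74 centre bearing -0.45 r 43.9 size 40.0 69.2
150 long-edge bearing -0.73 centre bearing -0.44 r 41.5 size 35.3 69.2
170 long-edge bearing -0.74 centre bearing -0.43 r 41.4 size 35.1 69.2
```

View pics/w5v.png

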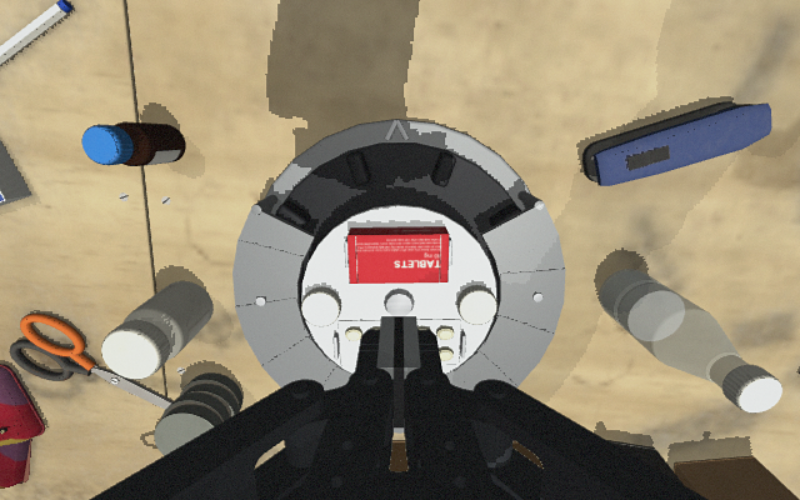

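View pics/r5.png

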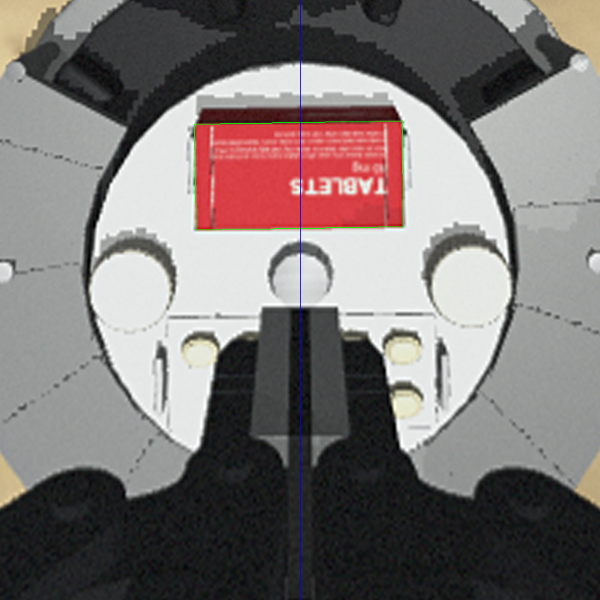

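```bash
python3 -c "
from h import *
print(ticket.close_job(),get_state()['time'])"
```

```text
the job is handed in; nothing more can be done
the job is handed in; nothing more can be done
```

I rolled the thumbwheel anticlockwise about 80° (in two strokes) and the turntable stood still; I then rolled it clockwise until the tablet box pointed at the arrow to within about half a degree by the wrist camera, without touching anything but the thumbwheel, and handed the job in at about 33 s.

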